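# Lock the catch cup into the spice mill

### The job

Make the spice mill ready and start it: lift the catch cup by its handle up into the collar under the mill's head, with its lugs through the slots, then push the handle round until the lugs are fully home and the handle has snapped into the spring clip. Then throw the switch lever all the way over to its far side, and let go of everything. Leave the two jars and the tin standing where they are.

Things in the scene. Friction and masses are not known exactly. Their poses are not given: they have to be found in the camera images.
- mill: Dark steel spice mill, fixed, 326 mm high (all sizes here in mm). Origin on its collar's vertical axis at counter level; front is its own -x. Base plate 16 high, from 55 in front of the axis to 145 behind, 130 wide; column 50 wide from 75 behind the axis, joined to the head. Head, radius up to 50, from 178 up. The cup enters from below with cup yaw = mill yaw - 30 deg and is locked at mill yaw + 30 deg.
- mill_collar (a point): Centre of the collar's opening at its underside, 153 mm above the counter. Aluminium ring under the head, outer radius 48, opening radius 33, with three slots 20 wide for the lugs through a 6 thick ledge, and a channel above it where the lugs turn: counterclockwise seen from above locks, stops limit both ways. The locked cup rests its lugs on the ledge and can rise 4.
- mill_entry (a point): Where point cup_handle is when the cup is up in the collar at the entry angle with lugs at ledge height: 120 from the collar axis, 137 mm above the counter. The handle then points 30 deg to the mill's +y side of its -x, under a small brass pointer on the collar. Turned 20 deg or more on from here, the cup stays hanging when let go.
- mill_home (a point): Where point cup_handle is when the cup is locked and snapped in: 120 from the collar axis, 137 mm above the counter, 60 deg counterclockwise (from above) from mill_entry; the handle points 30 deg to the mill's -y side of its -x. A solid stop lies 1 deg further.
- mill_clip (a point): Middle of the spring clip at the locked place, 62 from the collar axis, 137 mm above the counter. Two steel jaws, one above, one below the handle's thin rod, at radius 55 to 69; its bracket reaches radius 73 and 160 high. Each jaw yields 3 against about 6 N as the rod passes, from 15 to 8 deg before home; at the middle of the grip that takes a push of about 5 N.
- cup: Loose steel catch cup, about 0.2 kg (sizes in mm). Origin at the centre of its underside, z up, handle along its own -x. Body radius 34 up to 44 high, neck radius 30 from there to 68. Three lugs on the neck, 16 wide, reach radius 40 between 54 and 60 high, at 60, 180 and 300 deg about z from +x (180 is over the handle). Centre of mass about 15 from the axis, to the handle.
- cup_handle (a point): Middle of the handle's pale wooden grip: 120 from the cup's axis, 32 mm above its underside. The grip is 20 wide, 20 high, from 85 to 155 out; between it and the body runs a steel rod 14 thick.
- cup_rim (a point): Centre of the cup's rim, 68 mm above its underside.
- switch_base: Block of the mill's switch, fixed to the counter, 70 long (x) x 50 wide x 25 mm high, its top carrying a round boss to 35; origin at the centre of its underside. The lever tips along its own x axis.
- switch (a joint): Switch lever, rad: near 0 leaning to the block's own -x (off), 1.0 leaning to +x at its stop (on). Stays where it is left; about 1 N at the ball moves it. Pivot 22 mm above the counter over the block's origin, leaning 0.5 rad either side of upright.
- switch_tip (a point): Centre of the lever's ball, 26 diameter, 70 mm from the pivot; 83 mm above the counter at either end of the throw.
- jar_a: Bystander: amber glass jar, radius 30, 100 mm high; origin at the centre of its underside.
- jar_b: Bystander: white ceramic bottle, radius 28, 130 mm high; origin at the centre of its underside.
- tin: Bystander: small copper tin with a pale lid, radius 26, 55 mm high; origin at the centre of its underside.
Things that resemble listed ones, but are neither listed nor needed, are in the scene too. Leave any brown look-alike of the switch_base alone. What is shaped like the cup but turquoise is not meant.

How it is judged:
By the outcome, as a careful person would: the job done as asked, in the order asked, and still so for the second after the job is handed in, with the robot touching nothing.
It also fails if it takes over 72 s, if anything falls off the work surface, if the arm or the gripper's body presses on something with over 40 N, if the wrist force passes 120 N, or if a joint passes its speed limit or range.

### The arm

A 6-joint arm with a two-finger parallel gripper is mounted at the origin on the work surface. World frame = base frame: x ahead of the robot, y to its left, z up, the work surface at z = 0. Lengths are in m, angles in rad, forces in N, time in s.
With the tool pointing down it reaches from about 0.35 to 0.85 m from the base axis. Payload 8.1 kg.
Tool frame: the origin (TCP) lies on the centre line of the jaws, within the pads' length; the fingertips stand 25 mm ahead of it and the grasp point (between the pads) lies 6 mm ahead of it; z points along the fingers, y is the line along which they close (so a half turn about z gives the same grasp; the last joint's range is limited). The gripper opens to 93 mm and grips with 3 to 60 N. Pads are 15 mm wide; open, the fingers measure 128 mm over their backs; the gripper's body (75 mm by 188 mm) begins 65 mm behind the grasp point.
Start: joints at [-1.355, 0.13, 1.488, -0, 1.523, -0.085], TCP at [0.178, -0.573, 0.244] pointing down, gripper open.
Joint ranges: [-2.96, 2.96], [-0.89, 2.26], [0.02, 2.5], [-1.34, 4.48], [0, 2.73], [-2.66, 2.66]. Speed limits (rad/s): [2.39, 2.39, 2.79, 3.14, 3.14, 3.14].

### API

Orientations are given as a 3x3 rotation matrix whose columns are the frame's x, y, z axes.
In Python, from workcell import r gives the robot as it stands.
- The arm moves only by the tool play_rows, never from a script. Its argument "series" is one flat list of numbers, 5 for each row, row after row: the shift along the world's x, y, z in m, then the turn about the world's z in degrees, then the gripper's target within -1 to 1 (shut at 1, half-way at 0, fully open at -1). In form: [dx, dy, dz, spin, claw, dx, dy, dz, spin, claw, ...]. A call has 1 to 20 rows; each row is the pose to reach, as a shift and turn from the pose commanded when the call began; what a row does not reach only later rows make up. A row lasts 1/12 s, in which the tool goes at most 41.7 mm and 7.16 degrees, less where a joint would pass 70% of its speed; a pose out of reach is approached as far as the arm can. A call with a gripper value outside its range is refused whole. The fingers move at their own pace and stop on an object; the grip force is fixed at half the most. Time passes only in rows, so rows that repeat a pose let the fingers close. It gives the time, the measured TCP pose, the force, the opening and the grip force at its end, in the units of the state.
- r.get_state(): the state, without advancing time (a new reading comes with each control period).
- r.grab_frame(name): name is "scene" or "top" or "wrist"; returns (picture, depth): 420x560x3 uint8, red, green, blue; 420x560 float32, m along the optical axis (not along the pixel's ray), 0 where there is no reading.
- r.calibration(name): a dict with "K" (3x3 intrinsics, pixels), "R" (3x3) and "t" (3): a world point X has camera coordinates R X + t; the wrist camera has in their place "T_tool_cam" (4x4, takes a point from camera to tool coordinates, whose origin is the TCP and whose axes are the flange's). Camera axes: x right, y down, z forward; pixel columns grow to the right and rows downward; lengths in m; the calibration is good to about 2 mm. A picture is of the moment at which its call begins: read the wrist's pose just before it. calibration takes no time and is no camera call.
- r.job_done(): hands the job in; it is judged then, once.
Trained networks look in the newest picture that a camera, given by its name, has taken for a name from the list of things; names that differ only in an ending like _2 or _b are one class to them, and where a whole thing is asked for, a point or a joint stands for the part that bears it (a point fixed in the world has none). Each returns a list of dicts, best first, with "conf" (0 to 1); they miss things now and then, are a little off and sometimes report something else, mostly with a low value. They report only what shows in the picture. A call takes as long as a camera call. They do not tell look-alikes from the thing itself.
- r.search_frame(camera, target): "extent" ([left, top, right, bottom] in pixels, round what is visible of it).
- r.regions_of(camera, target): "region" (420x560 bool, what is visible of it) and "extent" ([left, top, right, bottom] in pixels, round what is visible of it).
- r.spot_point(camera, target): "pixel" ([row, column] in pixels: a listed point, or the origin of a listed thing).
The state is a dict: "time": time; "joints": joint angles; "qvel": joint speeds; "tau": joint torques, N m; "tool_pos": TCP position; "ee_rot": TCP orientation; "force": force on the tool from outside, world axes, zero at the start; "torque": the same for the moment, N m; "finger_gap": opening from 0.0 (shut) to 1.0 (fully open); "grip_force": force on a finger pad.
Only numpy, scipy, OpenCV 4.12 (cv2) and the standard library are available. Lean on these libraries where they do the work, as an engineer would, in place of code of your own. Each camera call takes 0.05 s, during which the arm holds its last target. There are 200 camera calls.

## Working session

There is one attempt and no reset: what is moved stays moved. The work goes in short steps, Python scripts to look and compute and a tool call to move; the robot and the scene stay as the last step left them, time stands still between calls to the robot, and variables do not carry over. Pictures are saved under pics/ and viewed, at most 10 in all, crops included, and the job is handed in when it is done.

Besides the shell and the picture viewer there is one more tool, called after "Call:" as name(argument=value, ...) on one line, values as JSON. play_rows: Moves the arm, as the interface text tells. Its arguments: {"type":"object","properties":{"series":{"type":"array"}},"required":["series"]}

```bash
ls; mkdir -p pics; cat > h.py <<'E'
import numpy as np,cv2
from workcell import r
def cam(n):
    c=r.calibration(n);K=np.array(c["K"])
    if n!="wrist": return K,np.array(c["R"]),np.array(c["t"])
    s=r.get_state();T=np.eye(4);T[:3,:3]=s["ee_rot"];T[:3,3]=s["tool_pos"]
    M=np.linalg.inv(T@np.array(c["T_tool_cam"]));return K,M[:3,:3],M[:3,3]
def up(C,px,d=None,z=None):
    K,R,t=C;v=np.linalg.inv(K)@[px[1],px[0],1.];o=-R.T@t;w=R.T@v
    return o+w*(d if z is None else (z-o[2])/w[2])
def pr(C,X):
    K,R,t=C;p=K@(R@np.array(X)+t);return p[1]/p[2],p[0]/p[2]
def cloud(C,D):
    K,R,t=C;v,u=np.mgrid[:D.shape[0],:D.shape[1]]
    p=np.stack([(u-K[0,2])/K[0,0]*D,(v-K[1,2])/K[1,1]*D,D],-1)
    return (p-t)@R
def save(n,im,box=None,s=1):
    if box: im=im[box[1]:box[3],box[0]:box[2]]
    cv2.imwrite(n,cv2.resize(im[...,::-1],None,fx=s,fy=s,interpolation=cv2.INTER_CUBIC))
E
cat > a.py <<'E'
from h import *
ims=[]
for n in("top","scene"):
    C=cam(n);im,D=r.grab_frame(n);ims.append(im);np.savez(f"{n}.npz",im=im,D=D)
    for t in "mill mill_collar mill_entry mill_home cup cup_handle cup_rim switch_base switch_tip jar_a jar_b tin".split():
        for q in r.spot_point(n,t)[:3]:
            p=q["pixel"];z={"mill_collar":.153,"mill_entry":.137,"mill_home":.137,"cup_handle":.032,"cup_rim":.068,"switch_tip":.083}.get(t,0)
            print(n,t,np.round(p),round(q["conf"],2),up(C,p,z=z).round(3))
save("pics/top.png",ims[0],s=1.4);save("pics/scene.png",ims[1],s=1.4)
print(r.get_state()["time"])
E
python3 a.py
```

```text
pics
top mill [181. 291.] 0.78 [ 0.645 -0.024  0.   ]
top mill_collar [172. 292.] 0.94 [ 0.639 -0.025  0.153]
top mill_collar [134. 196.] 0.53 [0.726 0.201 0.153]
top cup [238. 400.] 0.95 [ 0.498 -0.315  0.   ]
top cup [190. 446.] 0.82 [ 0.628 -0.437  0.   ]
top cup [194. 307.] 0.61 [ 0.609 -0.068  0.   ]
top cup_handle [146. 428.] 0.82 [ 0.739 -0.381  0.032]
top cup_handle [277. 378.] 0.77 [ 0.397 -0.248  0.032]
top cup_rim [188. 451.] 0.73 [ 0.624 -0.422  0.068]
top cup_rim [233. 406.] 0.66 [ 0.509 -0.311  0.068]
top switch_base [223. 144.] 0.88 [0.525 0.364 0.   ]
top switch_base [235. 407.] 0.67 [ 0.508 -0.332  0.   ]
top switch_base [217. 186.] 0.63 [0.542 0.252 0.   ]
top switch_tip [233. 134.] 0.69 [0.495 0.356 0.083]
top switch_tip [228. 177.] 0.47 [0.508 0.253 0.083]
top jar_a [138. 195.] 0.96 [0.758 0.237 0.   ]
top jar_a [161. 364.] 0.71 [ 0.703 -0.221  0.   ]
top jar_b [138. 195.] 0.96 [0.758 0.237 0.   ]
top jar_b [161. 364.] 0.71 [ 0.703 -0.221  0.   ]
top tin [166. 131.] 0.89 [0.676 0.409 0.   ]
top tin [138. 193.] 0.31 [0.758 0.243 0.   ]
scene mill [259. 294.] 0.89 [
[... 378 characters left out ...]
8 [ 0.626 -0.419  0.068]
scene cup_rim [273. 183.] 0.67 [ 0.508 -0.312  0.068]
scene cup_rim [193. 319.] 0.19 [0.575 0.181 0.068]
scene switch_base [181. 338.] 0.82 [0.535 0.355 0.   ]
scene switch_base [193. 322.] 0.46 [0.532 0.265 0.   ]
scene switch_base [214. 296.] 0.33 [0.533 0.125 0.   ]
scene switch_tip [156. 331.] 0.49 [0.498 0.355 0.083]
scene switch_tip [169. 315.] 0.39 [0.505 0.259 0.083]
scene jar_a [308. 267.] 0.8 [ 0.706 -0.221  0.   ]
scene jar_a [226. 376.] 0.73 [0.756 0.231 0.   ]
scene jar_b [308. 267.] 0.8 [ 0.706 -0.221  0.   ]
scene jar_b [226. 376.] 0.73 [0.756 0.231 0.   ]
scene tin [227. 379.] 0.73 [0.763 0.233 0.   ]
scene tin [190. 385.] 0.69 [0.683 0.409 0.   ]
1.3
```

View pics/top.png

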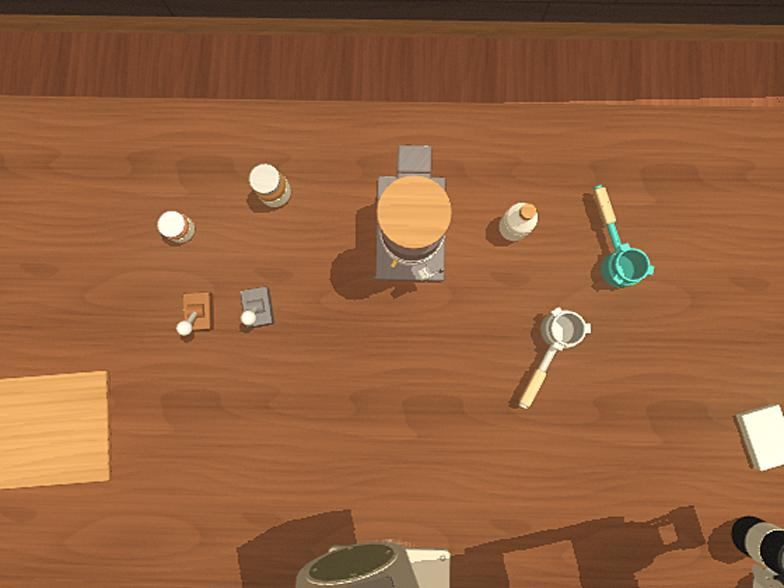

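View pics/scene.png

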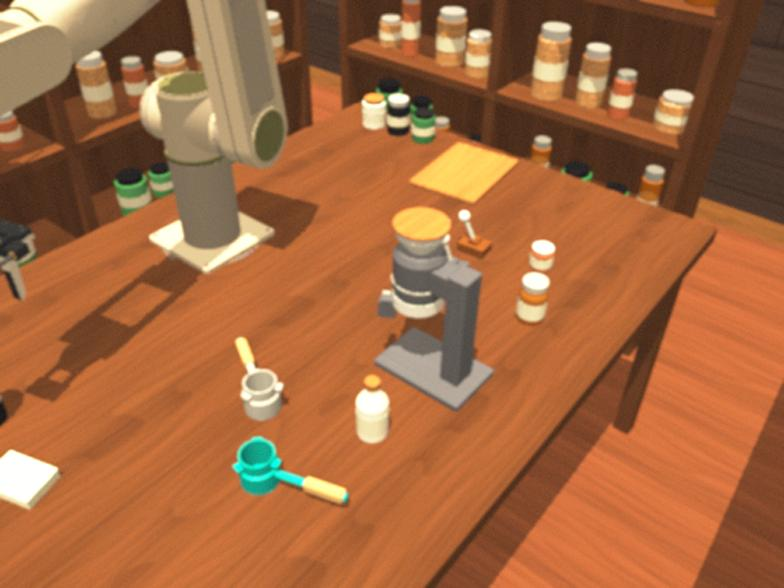

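The top picture shows the following (raw top pixels, row,col).
- **Cup:** the steel cup at (234,404), with its handle tip near (285,375), is the one I want. The turquoise look-alike at (190,449) is not meant.
- **Switch:** the grey block at (218,184), ball at (228,177), is the one I want. The brown look-alike at (222,141) is to be left alone.
- **Bystanders:** jar_a (133,192), tin (162,124), bottle (158,371).

Next I measure precisely.

```bash
cat > b.py <<'E'
from h import *
s=r.get_state();print(np.round(s["ee_rot"],3).tolist(),s["tool_pos"],s["joints"])
P=[]
for n in("top","scene"):
    f=np.load(n+".npz");C=cam(n);X=cloud(C,f["D"]);ok=f["D"]>0
    def sel(x0,x1,y0,y1,z0,z1):
        m=ok&(X[...,0]>x0)&(X[...,0]<x1)&(X[...,1]>y0)&(X[...,1]<y1)&(X[...,2]>z0)&(X[...,2]<z1);return X[m]
    for nm,b in dict(plate=(.5,.9,-.16,.12,.010,.022),lid=(.5,.8,-.15,.1,.316,.336),body=(.4,.6,-.38,-.26,.055,.08),grip=(.3,.6,-.34,-.2,.026,.05),block=(.45,.6,.2,.31,.018,.03),ball=(.45,.6,.2,.31,.07,.105),blockbase=(.45,.6,.2,.31,.018,.05)).items():
        p=sel(*b);
        if len(p)<5: print(n,nm,len(p));continue
        q=p[:,:2].astype(np.float32);rc=cv2.minAreaRect(q);cc=cv2.minEnclosingCircle(q)
        v=np.linalg.svd(q-q.mean(0))[2][0] if len(q)<4000 else 0
        print(n,nm,len(p),"mean",p.mean(0).round(4),"rect",np.round(rc[0],4),np.round(rc[1],4),round(rc[2],2),"circ",np.round(cc[0],4),round(cc[1],4),"axis",np.round(np.degrees(np.arctan2(v[1],v[0])),2) if np.ndim(v) else 0)
f=np.load("top.npz")["im"];save("pics/crop.png",np.hstack([cv2.resize(f[205:305,350:450],(390,390)),cv2.resize(f[165:265,100:200],(390,390))]))
E
python3 b.py
```

```text
[[0.955, 0.296, -0.0], [0.296, -0.955, -0.0], [-0.0, 0.0, -1.0]] [ 0.17778534 -0.57306633  0.24362127] [-1.35540462e+00  1.30403706e-01  1.48822135e+00 -1.22677807e-05
  1.52295428e+00 -8.53871766e-02]
top plate 844 mean [ 0.6527 -0.0133  0.0168] rect [ 0.6911 -0.029 ] [0.1299 0.1985] 89.91 circ [ 0.6913 -0.0283] 0.1169 axis -172.73
top lid 2176 mean [ 0.6462 -0.0286  0.3272] rect [ 0.6469 -0.0286] [0.0981 0.0985] 40.66 circ [ 0.6468 -0.0286] 0.0499 axis -151.06
top body 247 mean [ 0.5059 -0.3083  0.0647] rect [ 0.5018 -0.3064] [0.0752 0.0694] 59.91 circ [ 0.5061 -0.31  ] 0.041 axis -79.44
top grip 533 mean [ 0.4432 -0.2731  0.0404] rect [ 0.4514 -0.2786] [0.0613 0.1914] 63.56 circ [ 0.4534 -0.2747] 0.0959 axis 152.86
top block 355 mean [0.539  0.2506 0.0257] rect [0.5354 0.2546] [0.0703 0.0508] 11.06 circ [0.5359 0.2538] 0.0412 axis -155.65
top ball 92 mean [0.5115 0.248  0.0967] rect [0.512  0.2494] [0.0223 0.0247] 1.72 circ [0.5116 0.2498] 0.0129 axis -53.88
top blockbase 439 mean [0.5384 0.251  0.0275] rect [0.5354 0.2546] [0.0703 0.0508] 11.06 circ [0.5359 0.2538] 0.0412 axis -1
[... 212 characters left out ...]
64 0.1018] 35.33 circ [ 0.6461 -0.0285] 0.052 axis -56.23
scene body 258 mean [ 0.5101 -0.3092  0.0619] rect [ 0.511  -0.3034] [0.0701 0.0747] 41.76 circ [ 0.5071 -0.3074] 0.0414 axis -53.82
scene grip 477 mean [ 0.473  -0.2894  0.0383] rect [ 0.4483 -0.2872] [0.063  0.1971] 69.74 circ [ 0.4514 -0.2788] 0.1 axis -27.64
scene block 30 mean [0.5513 0.2755 0.0245] rect [0.5416 0.2745] [0.0253 0.0448] 82.91 circ [0.5416 0.2754] 0.0252 axis 22.65
scene ball 27 mean [0.5216 0.2493 0.0859] rect [0.5205 0.2493] [0.0128 0.0165] 14.99 circ [0.5193 0.2497] 0.0093 axis -100.46
scene blockbase 57 mean [0.5432 0.2682 0.0305] rect [0.5448 0.2699] [0.0495 0.0258] 30.26 circ [0.5432 0.2711] 0.0256 axis 39.62
```

View pics/crop.png

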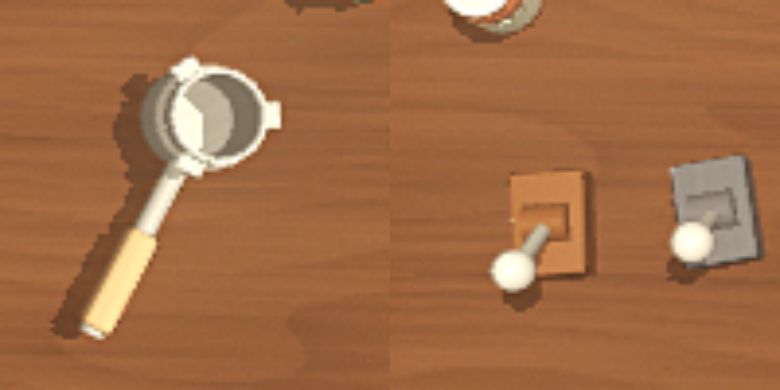

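The crop confirms the choice: left, the steel cup with pale handle (grip around (120,285) in the crop); right, the grey switch block (715,210) with its ball leaning to its near side, next to the brown look-alike. Now I move above the grip.

Call:
play_rows(series=[0.235, 0.312, -0.03, -45, -1, 0.235, 0.312, -0.03, -45, -1, 0.235, 0.312, -0.03, -45, -1, 0.235, 0.312, -0.03, -45, -1, 0.235, 0.312, -0.03, -45, -1, 0.235, 0.312, -0.03, -45, -1, 0.235, 0.312, -0.03, -45, -1, 0.235, 0.312, -0.03, -45, -1, 0.235, 0.312, -0.03, -45, -1, 0.235, 0.312, -0.03, -45, -1, 0.235, 0.312, -0.03, -45, -1, 0.235, 0.312, -0.03, -45, -1, 0.235, 0.312, -0.03, -45, -1, 0.235, 0.312, -0.03, -45, -1])

```text
time: 2.47
tool_pos: [0.4123, -0.262, 0.2138]
ee_rot: [[0.884, -0.467, 0.0], [-0.467, -0.884, -0.0], [0.0, 0.0, -1.0]]
force: [-0.6, -0.4, 1.1]
finger_gap: 1.0
grip_force: 0.0
```

```bash
cat > c.py <<'E'
from h import *
s=r.get_state();print(s["time"],s["tool_pos"],np.degrees(np.arctan2(s["ee_rot"][1][0],s["ee_rot"][0][0])),s["force"])
C=cam("wrist");im,D=r.grab_frame("wrist");X=cloud(C,D);save("pics/w1.png",im)
for t in("cup_handle","cup_rim","cup"):
    z={"cup_handle":.032,"cup_rim":.068,"cup":0}[t]
    for q in r.spot_point("wrist",t)[:2]: print(t,np.round(q["pixel"]),q["conf"],up(C,q["pixel"],z=z).round(4))
m=(D>0)&(X[...,2]>.034)&(X[...,2]<.048)&(np.hypot(X[...,0]-.506,X[...,1]+.31)>.045)&(np.hypot(X[...,0]-.506,X[...,1]+.31)<.17)
q=X[m][:,:2].astype(np.float32);print(len(q))
if len(q)>10:
    rc=cv2.minAreaRect(q);v=np.linalg.svd(q-q.mean(0),full_matrices=False)[2][0];print("handle",q.mean(0),rc,np.degrees(np.arctan2(v[1],v[0])))
m=(D>0)&(X[...,2]>.064)&(X[...,2]<.074)&(np.hypot(X[...,0]-.506,X[...,1]+.31)<.045)
q=X[m][:,:2].astype(np.float32);print("rim",len(q),cv2.minEnclosingCircle(q) if len(q) else 0)
E
python3 c.py
```

```text
2.4667 [ 0.41230381 -0.26203258  0.21382031] -27.829789038101 [-0.5597817  -0.38424401  1.10963608]
cup_handle [209. 276.] 0.62 [ 0.3995 -0.2544  0.032 ]
cup_handle [ 98. 273.] 0.41 [ 0.5025 -0.3056  0.032 ]
cup_rim [ 89. 272.] 0.74 [ 0.5072 -0.3073  0.068 ]
cup [ 97. 275.] 0.87 [ 0.5048 -0.3089  0.    ]
1660
handle [ 0.41538945 -0.2587982 ] ((0.4172516465187073, -0.25933390855789185), (0.019087666645646095, 0.11493805795907974), 62.36682891845703) 152.17567
rim 810 ((0.5067061185836792, -0.30729591846466064), 0.030030660331249237)
```

Call:
play_rows(series=[0.001, 0.003, -0.035, 0, -1, 0.001, 0.003, -0.07, 0, -1, 0.001, 0.003, -0.105, 0, -1, 0.001, 0.003, -0.135, 0, -1, 0.001, 0.003, -0.155, 0, -1, 0.001, 0.003, -0.168, 0, -1, 0.001, 0.003, -0.175, 0, -1, 0.001, 0.003, -0.175, 0, -1, 0.001, 0.003, -0.175, 0, 1, 0.001, 0.003, -0.175, 0, 1, 0.001, 0.003, -0.175, 0, 1, 0.001, 0.003, -0.175, 0, 1, 0.001, 0.003, -0.175, 0, 1, 0.001, 0.003, -0.175, 0, 1, 0.001, 0.003, -0.175, 0, 1, 0.001, 0.003, -0.175, 0, 1, 0.001, 0.003, -0.175, 0, 1])

```text
time: 4.08
tool_pos: [0.4138, -0.258, 0.0386]
ee_rot: [[0.885, -0.466, -0.0], [-0.466, -0.885, 0.0], [-0.0, -0.0, -1.0]]
force: [-0.4, 0.5, -0.0]
finger_gap: 0.405
grip_force: 0.0
```

Call:
play_rows(series=[0, 0, 0, 0, 1, 0, 0, 0, 0, 1, 0, 0, 0, 0, 1, 0, 0, 0, 0, 1, 0, 0, 0, 0, 1, 0, 0, 0, 0, 1, 0, 0, 0, 0, 1, 0, 0, 0, 0, 1, 0, 0, 0.004, 0, 1, 0, 0, 0.01, 0, 1, 0, 0, 0.02, 0, 1, 0, 0, 0.03, 0, 1, 0, 0, 0.035, 0, 1, 0, 0, 0.035, 0, 1, 0, 0, 0.035, 0, 1])

```text
time: 5.33
tool_pos: [0.4143, -0.2584, 0.0745]
ee_rot: [[0.885, -0.466, 0.001], [-0.466, -0.885, -0.001], [0.002, 0.0, -1.0]]
force: [-0.4, 0.4, -1.9]
finger_gap: 0.212
grip_force: 30.0
```

```bash
cat > d.py <<'E'
from h import *
# cup pose in tool frame from wrist camera depth: rim plane fit + grip
s=r.get_state();R=np.array(s["ee_rot"]);p=np.array(s["tool_pos"])
C=cam("wrist");im,D=r.grab_frame("wrist");X=cloud(C,D);save("pics/w2.png",im)
L=(X-p)@R   # tool coords; x away from handle end -> cup at +x ~.105
L[...,2]*=-1 # up
Ax=.105
d=np.hypot(L[...,0]-Ax,L[...,1])
m=(D>0)&(d<.034)&(d>.022)&(L[...,2]>.005)&(L[...,2]<.06)
q=L[m];print("top pts",len(q))
A=np.c_[q[:,:2],np.ones(len(q))];w=np.ones(len(q),bool)
for _ in range(5):
    c=np.linalg.lstsq(A[w],q[w,2],rcond=None)[0];w=abs(q[:,2]-A@c)<.003
cc=cv2.minEnclosingCircle(q[w][:,:2].astype(np.float32))
print("rim plane slope x,y deg",np.degrees(np.arctan(c[:2])),"h at axis above TCP",c@[*cc[0],1],"n",w.sum(),"circ tool",cc)
h=(D>0)&(L[...,0]>.03)&(L[...,0]<.07)&(abs(L[...,1])<.012)&(L[...,2]>-.03)&(L[...,2]<.03)
print("rod",len(L[h]),L[h].mean(0) if h.any() else 0)
if h.sum()>20:
    v=np.linalg.svd((L[h]-L[h].mean(0))[:, :2],full_matrices=False)[2][0];print("rod yaw in tool",np.degrees(np.arctan2(v[1],v[0])))
a=cc[0];X0=p+R@np.array([a[0],a[1],0]);print("axis world",X0[:2],"tool yaw",np.degrees(np.arctan2(R[1,0],R[0,0])),p,s["time"],s["force"],s["grip_force"])
E
python3 d.py
```

```text
top pts 5838
rim plane slope x,y deg [-13.40326475  -0.12135227] h at axis above TCP 0.02208387603655863 n 2395 circ tool ((0.10842511057853699, -0.00012714698095805943), 0.03311745449900627)
rod 2546 [ 0.05165794 -0.00060743  0.00296771]
rod yaw in tool -179.26376772893911
axis world [ 0.5102604  -0.30884551] tool yaw -27.767102676649976 [ 0.41426149 -0.25844514  0.07447297] 5.3333 [-0.44535017  0.40871202 -1.85992055] 29.97330665588379
```

View pics/w2.png

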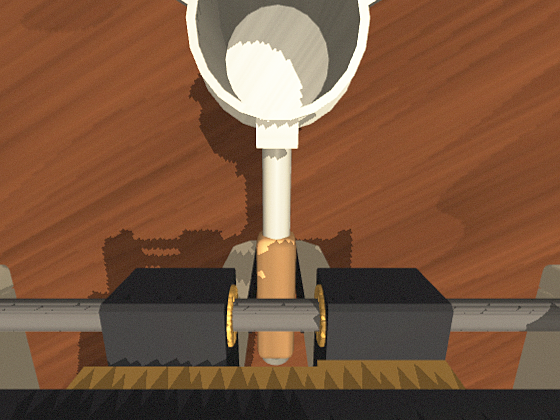

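```bash
cat > e.py <<'E'
from h import *
s=r.get_state();R=np.array(s["ee_rot"]);p=np.array(s["tool_pos"])
C=cam("wrist");im,D=r.grab_frame("wrist");L=(cloud(C,D)-p)@R;L[...,2]*=-1
def prof(y0,y1,xs,zmin=-.05,q=95):
    for x in xs:
        m=(D>0)&(abs(L[...,0]-x)<.0025)&(L[...,1]>y0)&(L[...,1]<y1)&(L[...,2]>zmin)
        if m.sum()>3: print(round(x,3),np.round(1e3*np.percentile(L[m][:,2],q),1),m.sum(),end=" | ")
    print()
prof(-.003,.003,np.arange(-.01,.15,.005),q=50)   # centre line
prof(-.045,.045,np.arange(.06,.15,.005),q=98)
print(cam("wrist")[0],np.array(r.calibration("wrist")["T_tool_cam"]).round(4))
E
python3 e.py
```

```text
-0.01 2.7 79 | -0.005 2.9 106 | 0.0 2.9 105 | 0.005 2.7 111 | 0.01 2.8 113 | 0.015 2.7 112 | 0.02 86.8 635 | 0.025 93.1 1436 | 0.03 74.6 720 | 0.035 -0.7 121 | 0.04 -0.6 127 | 0.045 -0.5 133 | 0.05 -0.7 139 | 0.055 -0.7 137 | 0.06 -0.6 142 | 0.065 20.2 133 | 0.07 20.6 208 | 0.075 21.1 245 | 0.08 27.9 83 | 0.085 -33.4 100 | 0.09 -33.4 110 | 0.095 -33.5 109 | 0.1 -33.5 116 | 0.105 -33.7 112 | 0.11 -33.6 119 | 0.115 -33.6 118 | 0.12 -33.6 116 | 0.125 -33.6 124 | 0.13 -33.1 187 | 
0.06 0.4 318 | 0.065 21.8 325 | 0.07 21.8 543 | 0.075 29.5 955 | 0.08 29.7 1074 | 0.085 29.5 1202 | 0.09 29.4 1494 | 0.095 29.3 1689 | 0.1 29.2 1948 | 0.105 29.2 2096 | 0.11 29.1 2446 | 0.115 25.2 2217 | 0.12 9.0 1771 | 0.125 -3.7 1444 | 0.13 -17.7 998 | 
[[304.66802988   0.         275.74336139]
 [  0.         304.66802988 209.14121589]
 [  0.           0.           1.        ]] [[-1.300e-03 -9.642e-01 -2.653e-01  7.390e-02]
 [ 1.000e+00 -1.200e-03 -5.000e-04 -7.000e-04]
 [ 2.000e-04 -2.653e-01  9.642e-01 -1.404e-01]
 [ 0.000e+00  0.000e+00  0.000e+00  1.000e+00]]
```

Call:
play_rows(series=[0, 0.01, 0, 0, 1, 0, 0.03, 0, -0.5, 1, 0.002, 0.055, 0, -1, 1, 0.004, 0.085, 0, -1.5, 1, 0.006, 0.115, 0, -2, 1, 0.008, 0.145, 0, -2.2, 1, 0.01, 0.175, 0, -2.2, 1, 0.012, 0.205, 0, -2.2, 1, 0.012, 0.235, 0, -2.2, 1, 0.012, 0.258, 0, -2.2, 1, 0.012, 0.273, 0, -2.2, 1, 0.012, 0.282, 0, -2.2, 1, 0.012, 0.282, 0, -2.2, 1, 0.012, 0.282, 0, -2.2, 1])

```text
time: 6.6
tool_pos: [0.4255, 0.0241, 0.0734]
ee_rot: [[0.867, -0.498, -0.001], [-0.498, -0.867, -0.0], [-0.0, 0.0, -1.0]]
force: [0.2, -0.2, -1.5]
finger_gap: 0.212
grip_force: 30.0
```

```bash
cat > f.py <<'E'
from h import *
s=r.get_state();print(s["time"],s["tool_pos"],np.degrees(np.arctan2(s["ee_rot"][1][0],s["ee_rot"][0][0])))
C=cam("wrist");im,D=r.grab_frame("wrist");X=cloud(C,D);save("pics/w3.png",im)
np.savez("w3.npz",im=im,D=D,X=X)
m=(D>0)&(X[...,2]>.010)&(X[...,2]<.022)&(X[...,0]>.57)
q=X[m];print("plate",len(q),q.min(0),q.max(0),cv2.minAreaRect(q[:,:2].astype(np.float32)))
e=[]
for y in np.arange(-.09,.04,.005):
    k=q[abs(q[:,1]-y)<.0025]
    if len(k)>3: e.append([y,k[:,0].min()])
print(np.round(e,4).tolist())
for z0 in np.arange(.1,.26,.01):
    k=X[(D>0)&(X[...,2]>z0)&(X[...,2]<z0+.01)&(X[...,0]>.585)&(X[...,0]<.7)&(abs(X[...,1]+.03)<.08)]
    if len(k)>20:
        u=np.c_[2*k[:,:2],np.ones(len(k))];c=np.linalg.lstsq(u,(k[:,:2]**2).sum(1),rcond=None)[0]
        print(round(z0,2),len(k),"circ",c[:2].round(4),round(np.sqrt(c[2]+c[0]**2+c[1]**2),4))
for t in("mill_collar","mill_entry","mill_clip"):
    for o in r.spot_point("wrist",t)[:1]: print(t,o["pixel"],o["conf"],up(C,o["pixel"],z=.137))
E
python3 f.py
```

```text
6.6 [0.42545695 0.02406697 0.07336226] -29.89211241765219
plate 151 [0.59210924 0.02471007 0.01029011] [0.59843182 0.03788369 0.01580143] ((0.5935574769973755, 0.03193867579102516), (0.014137135818600655, 0.004222623072564602), 64.25151062011719)
[[0.025, 0.5923], [0.03, 0.5922], [0.035, 0.5921]]
```

View pics/w3.png

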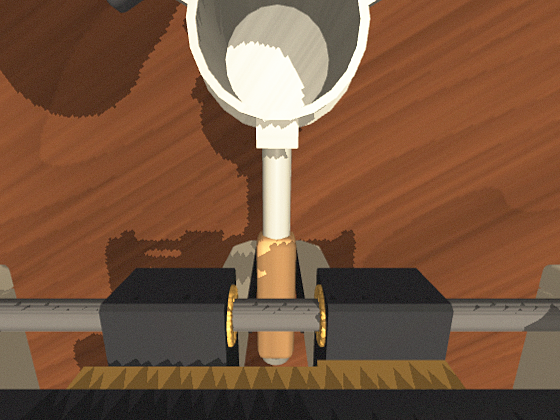

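The view shows the cup level in the grip, rim at the top (280,60), lug over the handle (275,130), and no droop. The mill plate's corner is just visible at the top left (120,3), and it agrees with the axis at (0.647,-0.028).

Call:
play_rows(series=[0.01, 0, 0, 0, 1, 0.03, 0, 0, 0, 1, 0.055, 0, 0, 0, 1, 0.08, 0, 0, 0, 1, 0.102, 0, 0, 0, 1, 0.118, 0, 0, 0, 1, 0.127, 0, 0, 0, 1, 0.13, 0, 0, 0, 1, 0.13, 0, 0.005, 0, 1, 0.13, 0, 0.015, 0, 1, 0.13, 0, 0.025, 0, 1, 0.13, 0, 0.035, 0, 1, 0.13, 0, 0.042, 0, 1, 0.13, 0, 0.046, 0, 1, 0.13, 0, 0.046, 0, 1])

```text
time: 8.05
tool_pos: [0.5567, 0.024, 0.1216]
ee_rot: [[0.866, -0.499, 0.003], [-0.499, -0.866, -0.0], [0.003, -0.001, -1.0]]
force: [0.8, 0.3, -2.1]
finger_gap: 0.215
grip_force: 30.0
```

```bash
cat > g.py <<'E'
from h import *
import sys
s=r.get_state();print(s["time"],s["tool_pos"],np.degrees(np.arctan2(s["ee_rot"][1][0],s["ee_rot"][0][0])),s["force"].round(1) if hasattr(s["force"],'round') else s["force"])
C=cam("wrist");im,D=r.grab_frame("wrist")
C2=cam("scene");im2,D2=r.grab_frame("scene")
a=im;b=im2[130:310,210:390]
save(sys.argv[1],np.hstack([cv2.resize(a,(400,300)),cv2.resize(b,(300,300),interpolation=cv2.INTER_CUBIC)]))
E
python3 g.py pics/w4.png
```

```text
8.05 [0.55669371 0.02396686 0.12164754] -29.95714106157391 [ 0.8  0.3 -2.1]
```

View pics/w4.png

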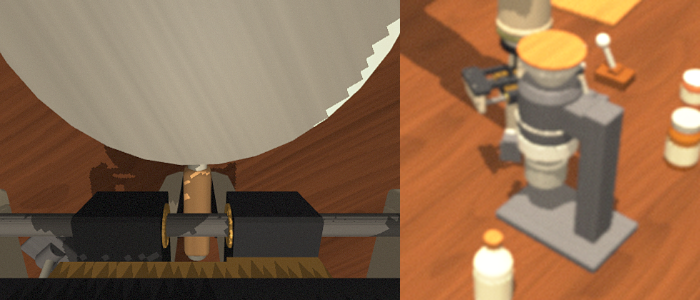

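The view shows the wrist camera blocked by the mill head at the top, with the handle straight below it at (197,200). The scene crop shows the cup under the collar at (550,170), upright and free.

Call:
play_rows(series=[0, 0, 0.003, 0, 1, 0, 0, 0.006, 0, 1, 0, 0, 0.009, 0, 1, 0, 0, 0.012, 0, 1, 0, 0, 0.014, 0, 1, 0, 0, 0.016, 0, 1, 0, 0, 0.016, 0, 1])

```text
time: 8.73
tool_pos: [0.5561, 0.0239, 0.1362]
ee_rot: [[0.866, -0.499, 0.001], [-0.499, -0.866, -0.0], [0.001, -0.0, -1.0]]
force: [-0.0, 0.4, -2.4]
finger_gap: 0.215
grip_force: 30.0
```

Call:
play_rows(series=[0, 0, 0.002, 0, 1, 0, 0, 0.004, 0, 1, 0, 0, 0.006, 0, 1, 0, 0, 0.008, 0, 1, 0, 0, 0.0095, 0, 1, 0, 0, 0.0095, 0, 1, 0, 0, 0.0095, 0, 1])

```text
time: 9.32
tool_pos: [0.5559, 0.024, 0.1453]
ee_rot: [[0.866, -0.499, 0.0], [-0.499, -0.866, -0.0], [0.0, -0.0, -1.0]]
force: [-0.6, 0.1, -1.5]
finger_gap: 0.211
grip_force: 30.0
```

Call:
play_rows(series=[-0.0042, -0.0081, 0, 5, 1, -0.0077, -0.0166, 0, 10, 1, -0.0105, -0.0253, 0, 15, 1, -0.0125, -0.0343, 0, 20, 1, -0.0137, -0.0433, 0, 25, 1, -0.0141, -0.0525, 0, 30, 1, -0.0137, -0.0617, 0, 35, 1, -0.0125, -0.0707, 0, 40, 1, -0.0125, -0.0707, 0, 40, 1, -0.0125, -0.0707, -0.001, 40, 1, -0.0125, -0.0707, -0.001, 40, 1])

```text
time: 10.23
tool_pos: [0.5432, -0.0464, 0.1439]
ee_rot: [[0.985, 0.171, -0.0], [0.171, -0.985, 0.0], [-0.0, -0.0, -1.0]]
force: [-0.7, 0.3, -0.9]
finger_gap: 0.216
grip_force: 30.0
```

Call:
play_rows(series=[0.001, -0.0045, 0, 2.5, 1, 0.002, -0.009, 0, 5, 1, 0.0034, -0.0134, 0, 7.5, 1, 0.0048, -0.0177, 0, 10, 1, 0.0065, -0.022, 0, 12.5, 1, 0.0083, -0.0262, 0, 15, 1, 0.0104, -0.0303, 0, 17.5, 1, 0.0125, -0.0343, 0, 20, 1, 0.013, -0.0351, 0, 20.5, 1, 0.013, -0.0351, 0, 20.5, 1, 0.013, -0.0351, 0, 20.5, 1, 0.013, -0.0351, 0, 20.5, 1])

```text
time: 11.23
tool_pos: [0.5562, -0.0814, 0.1441]
ee_rot: [[0.862, 0.507, -0.0], [0.507, -0.862, 0.0], [0.0, -0.0, -1.0]]
force: [0.1, 0.6, -2.1]
finger_gap: 0.212
grip_force: 30.0
```

```bash
cat > k.py <<'E'
from h import *
import sys
s=r.get_state();R=np.array(s["ee_rot"]);p=np.array(s["tool_pos"])
C=cam("wrist");im,D=r.grab_frame("wrist");X=cloud(C,D);d=np.hypot(X[...,0]-.6468,X[...,1]+.0284)
m=(D>0)&(X[...,2]>.12)&(X[...,2]<.152)&(d>.082)&(d<.16)&(X[...,0]<.6)
hsv=cv2.cvtColor(im,cv2.COLOR_RGB2HSV);m&=(hsv[...,1]>70)&(hsv[...,2]>120)
q=X[m];print(len(q),q.mean(0),"z95",np.percentile(q[:,2],95))
a=np.degrees(np.arctan2(q[:,1]+.0284,q[:,0]-.6468))%360;print("handle angle from mill axis (home 210): mean",a.mean(), "mid",(np.percentile(a,2)+np.percentile(a,98))/2,"tcp ang",np.degrees(np.arctan2(p[1]+.0284,p[0]-.6468))%360,"yaw",np.degrees(np.arctan2(R[1,0],R[0,0])),s["force"])
r.grab_frame("scene")
save(sys.argv[1],im)
E
python3 k.py pics/w5.png
```

```text
3092 [ 0.54946275 -0.08508524  0.14651737] z95 0.14771297666089506
handle angle from mill axis (home 210): mean 210.21186312716634 mid 210.2193391087407 tcp ang 210.33590760299435 yaw 30.46486457786095 [ 0.13316283  0.57242352 -2.13020985]
```

View pics/w5.png

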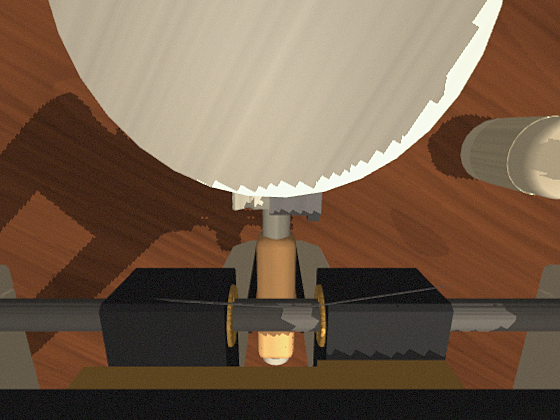

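The handle is at 210.2° (home is 210°). The clip jaws sit either side of the rod at (245,200) and (305,205), and the forces are near zero. I release, back out along the handle, and rise.

Call:
play_rows(series=[0, 0, 0, 0, 0, 0, 0, 0, 0, 0, 0, 0, 0, 0, 0, 0, 0, 0, 0, 0, 0, 0, 0, 0, 0, 0, 0, 0, 0, 0, 0, 0, 0, 0, 0, 0, 0, 0, 0, 0, -0.009, -0.005, 0, 0, 0, -0.026, -0.015, 0, 0, 0, -0.043, -0.025, 0, 0, 0, -0.06, -0.035, 0, 0, 0, -0.078, -0.045, 0, 0, 0, -0.095, -0.055, 0, 0, 0, -0.095, -0.055, 0.02, 0, 0, -0.095, -0.055, 0.04, 0, 0, -0.095, -0.055, 0.04, 0, 0])

```text
time: 12.75
tool_pos: [0.4624, -0.1382, 0.1882]
ee_rot: [[0.862, 0.507, 0.005], [0.507, -0.862, -0.002], [0.003, 0.005, -1.0]]
force: [1.5, -0.5, 1.3]
finger_gap: 0.499
grip_force: 0.0
```

```bash
cat > l.py <<'E'
from h import *
s=r.get_state();print(s["time"],s["tool_pos"],np.degrees(np.arctan2(s["ee_rot"][1][0],s["ee_rot"][0][0])))
for n in("wrist","top"):
    C=cam(n);im,D=r.grab_frame(n);X=cloud(C,D);d=np.hypot(X[...,0]-.6468,X[...,1]+.0284)
    m=(D>0)&(X[...,2]>.135)&(X[...,2]<.155)&(d>.087)&(d<.16)&(X[...,0]<.6)
    q=X[m]
    if len(q): 
        a=np.degrees(np.arctan2(q[:,1]+.0284,q[:,0]-.6468))%360;print(n,len(q),"ang",a.mean(),"z",np.median(q[:,2]))
    m=(D>0)&(abs(X[...,0]-.535)<.06)&(abs(X[...,1]-.2546)<.06)
    q=X[m&(X[...,2]>.065)]
    if len(q): print("ball",len(q),q.mean(0),q.max(0),cv2.minEnclosingCircle(q[:,:2].astype(np.float32)))
E
python3 l.py
```

```text
12.75 [ 0.46239924 -0.13816514  0.18818459] 30.479821710769137
wrist 4601 ang 210.2568871681998 z 0.14605784691531482
top 285 ang 210.45532722907913 z 0.14777128658741948
ball 93 [0.51150162 0.24798658 0.09681723] [0.52336871 0.26192784 0.10436441] ((0.5112760066986084, 0.24948468804359436), 0.013001775369048119)
```

The cup stays home (210.3° and 210.5° from the two cameras). Next I move behind the switch ball with the fingers closing.

Call:
play_rows(series=[-0.005, 0.02, 0, 0, 1, -0.009, 0.05, 0, -2, 1, -0.009, 0.08, 0, -4, 1, -0.009, 0.11, 0, -8, 1, -0.009, 0.14, 0, -12, 1, -0.009, 0.17, 0, -16, 1, -0.009, 0.2, 0, -19.5, 1, -0.009, 0.23, 0, -19.5, 1, -0.009, 0.26, 0, -19.5, 1, -0.009, 0.29, 0, -19.5, 1, -0.009, 0.32, 0, -19.5, 1, -0.009, 0.345, 0, -19.5, 1, -0.009, 0.365, 0, -19.5, 1, -0.009, 0.375, -0.02, -19.5, 1, -0.009, 0.375, -0.045, -19.5, 1, -0.009, 0.375, -0.07, -19.5, 1, -0.009, 0.375, -0.085, -19.5, 1, -0.009, 0.375, -0.089, -19.5, 1, -0.009, 0.375, -0.089, -19.5, 1])

```text
time: 14.43
tool_pos: [0.4504, 0.2374, 0.0926]
ee_rot: [[0.981, 0.192, -0.004], [0.192, -0.981, -0.002], [-0.005, 0.001, -1.0]]
force: [-0.1, -0.8, 0.9]
finger_gap: 0.004
grip_force: 0.0
```

```bash
python3 l.py; python3 - <<'E'
from h import *
C=cam("wrist");im,D=r.grab_frame("wrist");save("pics/w6.png",im);X=cloud(C,D)
m=(D>0)&(abs(X[...,0]-.515)<.05)&(abs(X[...,1]-.2546)<.05)&(X[...,2]>.065)&(X[...,2]<.11);q=X[m];print(len(q),q.mean(0) if len(q) else 0)
for o in r.spot_point("wrist","switch_tip"): print(o["conf"],up(C,o["pixel"],z=.083))
E
```

```text
14.4333 [0.45035473 0.23738365 0.09260598] 11.051355009400924
ball 34298 [0.48453332 0.23358719 0.16936791] [0.52614556 0.28044198 0.19154232] ((0.48555800318717957, 0.2379731982946396), 0.04384847730398178)
top 282 ang 210.4833399538434 z 0.1475480275240098
ball 1034 [0.48998006 0.22761651 0.4095111 ] [0.52460088 0.30586403 0.49931427] ((0.49819207191467285, 0.25066134333610535), 0.05966326221823692)
2311 [0.5134331  0.25205476 0.09611294]
0.62 [0.49377327 0.36465599 0.083     ]
0.6 [0.51168462 0.25042071 0.083     ]
```

View pics/w6.png

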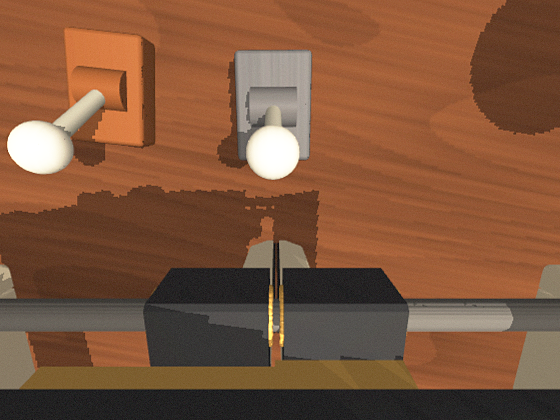

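The wrist view shows the grey switch ahead with its ball at (273,152), in line with the closed fingers at column 277. The brown look-alike is well to the left (40,148). Now I push.

Call:
play_rows(series=[0.01, 0.002, 0, 0, 1, 0.02, 0.004, 0, 0, 1, 0.03, 0.006, 0, 0, 1, 0.038, 0.0074, 0, 0, 1, 0.046, 0.009, 0, 0, 1, 0.054, 0.0105, 0, 0, 1, 0.062, 0.012, 0, 0, 1, 0.07, 0.0136, 0, 0, 1, 0.077, 0.015, 0, 0, 1, 0.084, 0.0163, 0, 0, 1, 0.084, 0.0163, 0, 0, 1])

```text
time: 15.55
tool_pos: [0.5375, 0.2545, 0.0951]
ee_rot: [[0.982, 0.191, 0.001], [0.191, -0.982, 0.0], [0.001, 0.0, -1.0]]
force: [-1.2, 0.6, 0.7]
finger_gap: 0.005
grip_force: 0.0
```

Call:
play_rows(series=[0.003, 0.0006, 0, 0, 1, 0.006, 0.0012, 0, 0, 1, 0.009, 0.0018, 0, 0, 1, 0.011, 0.0022, 0, 0, 1, 0.011, 0.0022, 0, 0, 1])

```text
time: 15.97
tool_pos: [0.5475, 0.2567, 0.0951]
ee_rot: [[0.982, 0.191, -0.0], [0.191, -0.982, 0.0], [-0.0, -0.0, -1.0]]
force: [0.7, 0.2, 0.5]
finger_gap: 0.006
grip_force: 0.2
```

```bash
cat > m.py <<'E'
from h import *
s=r.get_state();print(s["tool_pos"],s["force"])
C=cam("wrist");im,D=r.grab_frame("wrist");X=cloud(C,D)
u=np.array([.9816,.191])
S=(X[...,:2]-[.5354,.2546])@u
m=(D>0)&(abs(S-.03)<.04)&(abs((X[...,:2]-[.5354,.2546])@[-.191,.9816])<.03)&(X[...,2]>.068)&(X[...,2]<.11)&(im.min(-1)>120)
q=X[m];print(len(q),"S range",S[m].min(),S[m].max(),"zmax",q[:,2].max())
E
python3 m.py
```

```text
[0.54747556 0.25669398 0.0950759 ] [0.68247976 0.15403997 0.53705619]
1871 S range 0.02104389231064902 0.04801023835233014 zmax 0.10812883600202655
```

Call:
play_rows(series=[0.002, 0.0004, 0, 0, 1, 0.004, 0.0008, 0, 0, 1, 0.005, 0.001, 0, 0, 1, 0.005, 0.001, 0, 0, 1])

```text
time: 16.35
tool_pos: [0.5486, 0.257, 0.0948]
ee_rot: [[0.981, 0.192, -0.008], [0.192, -0.981, -0.002], [-0.009, 0.001, -1.0]]
force: [-20.2, -5.5, 13.1]
finger_gap: 0.004
grip_force: 10.5
```

```bash
python3 m.py
```

```text
[0.54864045 0.25700858 0.09480504] [-20.17924347  -5.51124572  13.12564924]
1884 S range 0.02217452726050045 0.04801981576916089 zmax 0.1023988385169603
```

Firm contact at the stop (about 20 N), so the lever is fully over. I back off and retreat.

Call:
play_rows(series=[-0.01, -0.002, 0, 0, 1, -0.03, -0.006, 0, 0, 1, -0.055, -0.011, 0, 0, 1, -0.08, -0.016, 0, 0, 1, -0.1, -0.02, 0.02, 0, 1, -0.11, -0.02, 0.05, 0, 1, -0.11, -0.02, 0.08, 0, 1, -0.11, -0.02, 0.1, 0, 1, -0.11, -0.02, 0.1, 0, 1, -0.11, -0.02, 0.1, 0, 1])

```text
time: 17.23
tool_pos: [0.4435, 0.2382, 0.1971]
ee_rot: [[0.981, 0.191, 0.004], [0.191, -0.981, 0.002], [0.004, -0.001, -1.0]]
force: [-0.2, -0.6, 0.2]
finger_gap: 0.006
grip_force: 0.0
```

```bash
python3 m.py; python3 a.py | egrep "^top (jar|tin|switch_tip)|^[0-9]"; python3 - <<'E'
from h import *
f=np.load("top.npz");C=cam("top");X=cloud(C,f["D"]);d=np.hypot(X[...,0]-.6468,X[...,1]+.0284)
m=(X[...,2]>.135)&(X[...,2]<.155)&(d>.087)&(d<.16)&(X[...,0]<.6);q=X[m]
print((np.degrees(np.arctan2(q[:,1]+.0284,q[:,0]-.6468))%360).mean(),np.median(q[:,2]))
E
```

```text
[0.44351283 0.23817509 0.19714566] [-0.16241757 -0.61291726  0.15812002]
1014 S range 0.021171663059847627 0.047106336743423134 zmax 0.09713731436978794
top switch_tip [205. 175.] 0.63 [0.565 0.259 0.083]
top switch_tip [163. 126.] 0.28 [0.667 0.388 0.083]
top jar_a [159. 364.] 0.74 [ 0.708 -0.22   0.   ]
top jar_a [180. 293.] 0.51 [ 0.647 -0.029  0.   ]
top jar_b [159. 364.] 0.74 [ 0.708 -0.22   0.   ]
top jar_b [180. 293.] 0.51 [ 0.647 -0.029  0.   ]
top tin [166. 129.] 0.63 [0.675 0.413 0.   ]
top tin [200. 175.] 0.32 [0.586 0.283 0.   ]
18.5833
210.490607320102 0.14744566896601263
```

View pics/top.png

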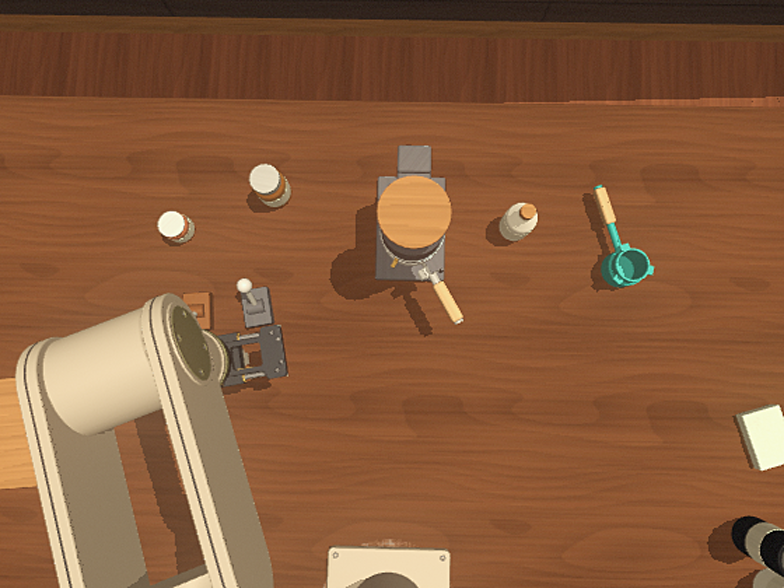

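The cup is locked with its handle at about 210° in the clip (445,295). The lever is on, with its ball over to the far side at (245,285). The jars and tin are where they were, and the arm is clear of everything.

```bash
python3 -c "
from workcell import r
print(r.job_done())"
```

```text
the job is handed in; nothing more can be done
None
```

The cup is locked in the collar with its handle in the spring clip, the switch lever is pushed to its on stop, and the gripper has let go with the jars and tin where they were; I handed the job in at about 18.6 s of the 72 s allowed.

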